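# Lay the bench planes on their sides

## Robot

A 6-joint arm with a two-finger parallel gripper is mounted at the origin on the work surface. World frame = base frame: x ahead of the robot, y to its left, z up, the work surface at z = 0. Lengths are in m, angles in rad, forces in N, time in s.
With the tool pointing down it reaches from about 0.375 to 0.9 m from the base axis. Payload 3.1 kg.
Tool frame: the origin (TCP) lies between the finger pads; the fingertips stand 22 mm ahead of it and the grasp point (between the pads) lies 3 mm ahead of it; z points along the fingers, y is the line along which they close (so a half turn about z gives the same grasp; the last joint's range is limited). The gripper opens to 87 mm and grips with 3 to 60 N. Pads are 19 mm wide; open, the fingers measure 117 mm over their backs; the gripper's body (75 mm by 190 mm) begins 51 mm behind the grasp point.
Start: joints at [-0.178, 0.527, 1.433, -0, 1.181, -0.178], TCP at [0.625, 0, 0.245] pointing down, gripper open.
Joint ranges: [-3.08, 3.08], [-0.75, 2.2], [0.22, 2.44], [-1.43, 4.57], [0, 2.65], [-2.85, 2.85]. Speed limits (rad/s): [2.79, 2.79, 3.14, 3.14, 3.14, 3.14].

## Interface

Orientations are given as a unit quaternion [x, y, z, w].
In Python, from rig import robot gives the robot as it stands.
- The arm moves only by the tool move_arm, never from a script. Its argument "series" is text: rows parted by semicolons, each of 6 numbers parted by spaces: the shift along the tool's x, y, z in mm, then the turn, a rotation vector about the tool's x, y, z in degrees. In form: dx dy dz ax ay az; .... A call has 1 to 8 rows; each row is the pose to reach, as a shift and turn from the pose commanded when the call began, along the tool's axes at that moment; what a row does not reach only later rows make up. A row lasts 1/12 s, in which the tool goes at most 41.7 mm and 7.16 degrees, less where a joint would pass 70% of its speed; a pose out of reach is approached as far as the arm can. A call with a gripper value outside its range is refused whole. "jaw" is the opening, from 0 (shut) to 1 (fully open), set as the call begins (left out, the last holds). The fingers move at their own pace and stop on an object; "newtons" is the grip in N (left out, the last holds). Time passes only in rows, so rows that repeat a pose let the fingers close. It gives the time, the measured TCP pose, the force, the opening and the grip force at its end, in the units of the state.
- robot.get_obs(): the state, without advancing time (a new reading comes with each control period).
- robot.camera(name): name is "scene" or "side" or "wrist"; returns a dict with "img" (384x512x3 uint8, red, green, blue), "mtx" (3x3 intrinsics, pixels), "world_to_cam" (4x4, takes a point from world to camera coordinates). Camera axes: x right, y down, z forward; pixel columns grow to the right and rows downward; lengths in m; the calibration is good to about 2 mm. A picture is of the moment at which its call begins. There is no depth.
- robot.hand_in(): hands the job in; it is judged then, once.
Trained networks look in a picture, given as the dict that the camera call returned (one of the last four; its "shot" number tells which), for a name from the list of things; names that differ only in an ending like _2 or _b are one class to them, and where a whole thing is asked for, a point or a joint stands for the part that bears it (a point fixed in the world has none). Each returns a list of dicts, best first, with "p" (0 to 1); they miss things now and then, are a little off and sometimes report something else, mostly with a low value. They report only what shows in the picture. A call takes as long as a camera call. They do not tell look-alikes from the thing itself.
- robot.search_frame(picture, thing): "xyz" ([x, y, z] in m, in world coordinates, good to about 4 mm: the middle of the surface that is visible of it).
- robot.tip_of(picture, thing): "xyz" ([x, y, z] in m, in world coordinates, good to about 4 mm: a listed point, or the origin of a listed thing).
The state is a dict: "time": time; "q": joint angles; "joint_velocities": joint speeds; "joint_torque": joint torques, N m; "position": TCP position; "tool_rot": TCP orientation; "ft_force": force on the tool from outside, world axes, zero at the start; "moment": the same for the moment, N m; "grip_width": finger opening in m; "grip_force": force on a finger pad.
Only numpy, scipy, OpenCV 4.12 (cv2) and the standard library are available. Lean on these libraries where they do the work, as an engineer would, in place of code of your own. Each camera call takes 0.05 s, during which the arm holds its last target. There are 200 camera calls.

## Task

Two wooden horned planes have been left standing on their soles on the violin maker's bench. With light fingertip pushes, tip each one over sideways, towards yourself, so that it lies flat on its side where it stood, with its sole facing the far edge of the bench, away from you. Do not grip, lift or shove the planes along; leave everything else on the bench as it is.

Things in the scene. Friction and masses are not known exactly. Their poses are not given: they have to be found in the camera images.
- smoother: Wider beech smoothing plane, dark sole; starts crosswise (within 23 degrees), toe to +y. Body 226 mm long, 60 wide, 62 high, 600 to 1100 g; centre of mass within 15 mm of x = 0, 46 mm up. Origin: middle of the sole; x to the toe, y to its left, z up through its top. Pushed low it slides; pushed 90 to 110 mm up it tips over its lower side edge, past 33 degrees by itself.
- smoother_horn (a point): Horn handle's middle, 79 mm ahead of this plane's origin (x), y = 0, 100 mm above the sole (z). The dark horn is round, 24 to 29 mm thick, rises from the top of the fore end (z = 62 mm), sweeps forward, top at z = 139 mm. A push here may also swing the plane round a little; a push at the iron, nearer the middle, tips it straighter.
- smoother_iron (a point): Middle of the iron and wedge, 48 mm behind this plane's origin (x), y = 0, 100 mm above the sole (z). There the iron is 45 mm wide across the plane, the wedge in front of it 37; together they span x = -60 to -36 mm and lean back, top at x = -82, z = 124 mm.
- scrub: Narrower beech scrub plane, dark sole; starts crosswise (within 23 degrees), toe to -y. Body 226 mm long, 48 wide, 62 high, 480 to 880 g; centre of mass within 15 mm of x = 0, 46 mm up. Origin: middle of the sole; x to the toe, y to its left, z up through its top. Pushed low it slides; pushed 90 to 110 mm up it tips over its lower side edge, past 27 degrees by itself.
- scrub_horn (a point): Horn handle's middle, 79 mm ahead of this plane's origin (x), y = 0, 100 mm above the sole (z). The dark horn is round, 24 to 29 mm thick, rises from the top of the fore end (z = 62 mm), sweeps forward, top at z = 139 mm. A push here may also swing the plane round a little; a push at the iron, nearer the middle, tips it straighter.
- scrub_iron (a point): Middle of the iron and wedge, 48 mm behind this plane's origin (x), y = 0, 100 mm above the sole (z). There the iron is 33 mm wide across the plane, the wedge in front of it 25; together they span x = -60 to -36 mm and lean back, top at x = -82, z = 124 mm.
- bench: The fixed wooden bench; origin on its top, in the middle; x to its far edge, y to the robot's left. Laid as asked, a plane's z axis points back towards the robot's side of the bench and its sole to the far edge (+x): the smoother lies on its left side, the scrub on its right.
- block_plane: Bystander: small iron block plane, 160 mm long, 50 mm wide, already lying on its side, 50 mm high; origin at the bench under it.
- varnish_jar: Bystander: closed amber glass jar, 68 mm across, 75 mm high; origin at its underside.
- mallet: Bystander: beech mallet lying on the bench, 278 mm long, head 75 by 85 by 55 mm; origin at the bench, near its head.
Things that resemble listed ones, but are neither listed nor needed, are in the scene too. Leave any pink or red look-alike of the smoother alone.

How it is judged:
By the outcome, as a careful person would: the job done as asked, in the order asked, and still so for the second after the job is handed in, with the robot touching nothing.
It also fails if it takes over 51 s, if anything falls off the work surface, if the arm or the gripper's body presses on something with over 40 N, if the wrist force passes 120 N, or if a joint passes its speed limit or range.

## Working session

There is one attempt and no reset: what is moved stays moved. The work goes in short steps, Python scripts to look and compute and a tool call to move; the robot and the scene stay as the last step left them, time stands still between calls to the robot, and variables do not carry over. Pictures are saved under pics/ and viewed, at most 10 in all, crops included, and the job is handed in when it is done.

Besides the shell and the picture viewer there is one more tool, called after "Call:" by a JSON object that holds its "name" and its "arguments", one argument or row to a line. move_arm: Moves the arm, as the interface text tells. Its arguments: {"type":"object","properties":{"series":{"type":"string"},"jaw":{"type":"number"},"newtons":{"type":"number"}},"required":["series"]}

```bash
mkdir -p pics; cat > h.py <<'E'
import numpy as np, cv2
from rig import robot
def save(c,n): cv2.imwrite('pics/'+n+'.png',cv2.cvtColor(c['img'],cv2.COLOR_RGB2BGR))
def look(c,ts):
    for t in ts:
        for f in ('tip_of',):
            for d in getattr(robot,f)(c,t):
                x=np.array(d['xyz']);p=c['mtx']@(c['world_to_cam']@np.append(x,1))[:3]
                print(t,round(d['p'],2),np.round(x,3),np.round(p[:2]/p[2]).astype(int))
E
python3 - <<'E'
from h import *
ims=[]
for n in ('scene','side'):
    c=robot.camera(n); ims.append(c['img']); print(n)
    look(c,['smoother','smoother_horn','smoother_iron','scrub','scrub_horn','scrub_iron','block_plane','varnish_jar','mallet','bench'])
cv2.imwrite('pics/a.png',cv2.cvtColor(cv2.resize(np.vstack(ims),None,fx=.78,fy=.78),cv2.COLOR_RGB2BGR))
cv2.imwrite('pics/s.png',cv2.cvtColor(cv2.resize(ims[0],None,fx=1.5,fy=1.5),cv2.COLOR_RGB2BGR))
cv2.imwrite('pics/d.png',cv2.cvtColor(cv2.resize(ims[1],None,fx=1.5,fy=1.5),cv2.COLOR_RGB2BGR))
print(robot.get_obs())
E
```

```text
scene
smoother 0.84 [ 0.556  0.194 -0.   ] [273 246]
smoother 0.83 [0.731 0.439 0.004] [357 352]
smoother 0.74 [ 0.186  0.29  -0.001] [350 174]
smoother_horn 0.93 [0.734 0.519 0.098] [417 348]
smoother_horn 0.9 [0.11  0.254 0.099] [349 131]
smoother_iron 0.83 [0.726 0.397 0.103] [344 312]
smoother_iron 0.78 [0.231 0.308 0.103] [358 154]
smoother_iron 0.58 [0.568 0.14  0.099] [251 214]
scrub 0.87 [ 0.474 -0.229 -0.002] [156 182]
scrub_horn 0.67 [ 0.464 -0.305  0.106] [130 145]
block_plane 0.76 [ 0.745 -0.032 -0.001] [150 271]
varnish_jar 0.73 [0.742 0.224 0.002] [251 312]
mallet 0.66 [ 0.753 -0.229  0.003] [ 85 245]
bench 0.8 [ 0.36   0.002 -0.004] [241 182]
side
smoother 0.95 [0.73  0.449 0.001] [251 134]
smoother 0.72 [0.552 0.194 0.001] [250 186]
smoother 0.59 [ 0.183  0.285 -0.001] [130 216]
smoother_horn 0.8 [0.537 0.264 0.1  ] [233 152]
smoother_horn 0.63 [ 0.359 -0.    -0.001] [231 250]
smoother_horn 0.49 [ 0.464 -0.305  0.1  ] [343 285]
smoother_iron 0.97 [0.226 0.305 0.1  ] [134 181]
smoother_iron 0.95 [0.725 0.396 0.104] [258 116]
smoother_iron 0.92 [0.567 0.147 0.101] [262 
[... 412 characters left out ...]
-01,  5.27501416e-01,  1.43267489e+00, -3.10601384e-05,
        1.18141996e+00, -1.78497591e-01]), 'joint_velocities': array([-1.08733870e-03, -8.68568483e-04, -3.39750331e-04,  4.36838840e-04,
        9.83910620e-05, -3.46518268e-04]), 'joint_torque': array([-3.48290696e-04, -4.40032089e+01, -1.76986670e+01,  6.33832533e-02,
        5.05009596e-02, -1.00300645e-05]), 'position': array([6.24983699e-01, 3.45370502e-05, 2.44555538e-01]), 'tool_rot': array([ 7.07097576e-01,  7.07115986e-01, -1.28315185e-05,  6.71113288e-06]), 'ft_force': array([-0.66347341, -0.38472642,  0.22634347]), 'moment': array([-0.02182712,  0.0389356 ,  0.00844127]), 'grip_force': 0.0, 'grip_width': 0.08685680709123882}
```

View pics/s.png

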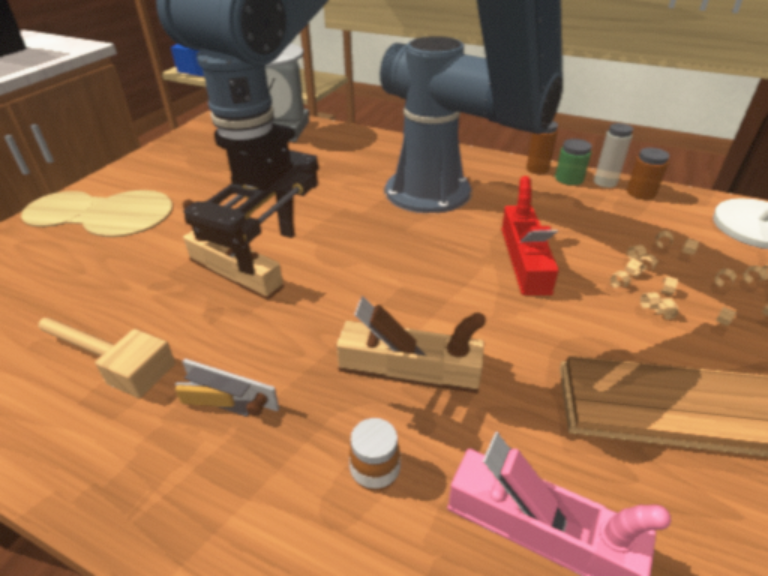

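View pics/d.png

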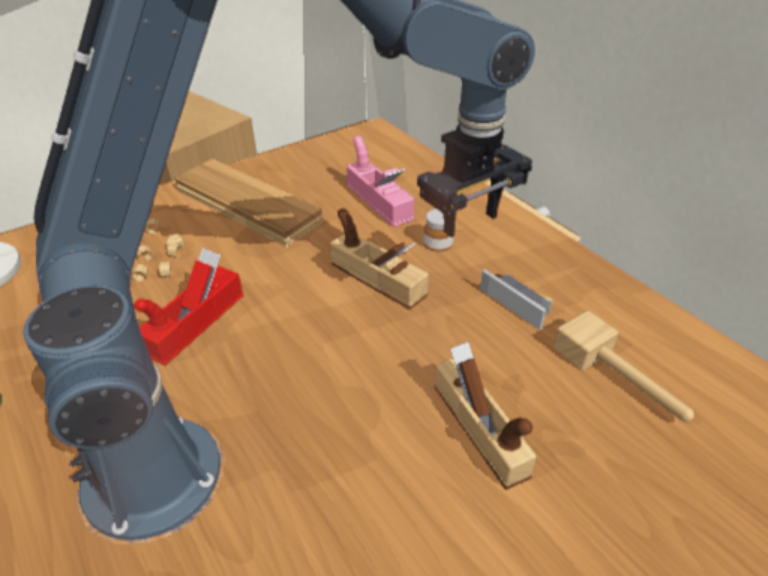

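The scene picture shows three planes of the smoother's shape. The pink one is at about (555,515) in the enlarged view, the red one at (525,235), and the beech one with dark horn and iron at (410,350). Only the beech one matches the description, with its toe to +y. The scrub is the narrow beech plane under the gripper at (232,262), or (485,420) in the side view, toe to -y. I'll confirm both in one crop.

```bash
python3 - <<'E'
import cv2
a=cv2.imread('pics/d.png')
cv2.imwrite('pics/crop.png',cv2.resize(a[190:500,310:620],(620,600)))
E
```

```text
(no output)
```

View pics/crop.png

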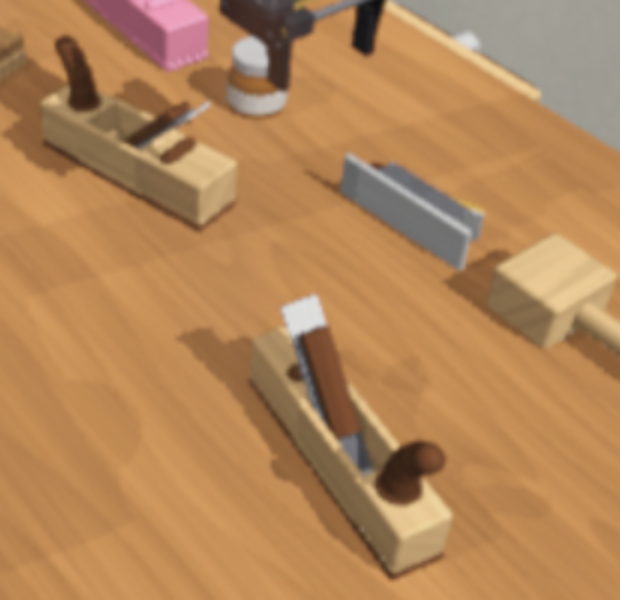

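The crop confirms the beech smoother at (140,140), with its dark horn to +y, and the narrow beech scrub at (350,450), with its horn to -y. I'll go to the smoother's far side first.

Call:
{"name": "move_arm", "arguments": {
  "series": "40 0 0 0 0 -4; 80 1 0 0 0 -8; 120 2 0 0 0 -12; 160 2 0 0 0 -14; 160 2 40 0 0 -14; 160 2 80 0 0 -14; 160 2 120 0 0 -14; 160 2 128 0 0 -14",
  "jaw": 0
}}

```text
time: 1.77
position: [0.6221, 0.1601, 0.1099]
tool_rot: [0.615, 0.788, -0.004, -0.005]
ft_force: [-1.4, -0.3, -1.4]
grip_width: 0.0417
grip_force: 0.0
```

```bash
python3 - <<'E'
from h import *
from scipy.spatial.transform import Rotation as R
c=robot.camera('scene'); look(c,['smoother','smoother_horn','smoother_iron'])
c=robot.camera('side'); look(c,['smoother','smoother_horn','smoother_iron'])
o=robot.get_obs(); print(o['time'],o['position'],R.from_quat(o['tool_rot']).as_matrix().round(3),o['ft_force'],o['grip_width'])
E
```

```text
smoother 0.96 [0.731 0.439 0.002] [357 353]
smoother 0.69 [ 0.184  0.294 -0.001] [351 174]
smoother 0.66 [0.556 0.189 0.004] [271 245]
smoother 0.47 [ 0.463 -0.308  0.104] [130 145]
smoother_horn 0.62 [0.536 0.269 0.1  ] [309 221]
smoother_horn 0.57 [0.113 0.251 0.098] [348 132]
smoother_iron 0.8 [0.566 0.144 0.101] [253 213]
smoother_iron 0.8 [0.723 0.398 0.102] [345 312]
smoother_iron 0.76 [0.227 0.31  0.103] [359 154]
smoother_iron 0.55 [ 0.753 -0.228  0.006] [ 85 244]
smoother 0.93 [ 0.183  0.286 -0.001] [130 216]
smoother 0.88 [ 0.73   0.445 -0.   ] [252 134]
smoother 0.67 [0.557 0.192 0.001] [252 186]
smoother_horn 0.98 [0.535 0.27  0.101] [231 151]
smoother_horn 0.86 [0.111 0.255 0.097] [101 207]
smoother_horn 0.83 [0.736 0.522 0.101] [241 102]
smoother_iron 0.81 [0.566 0.144 0.1  ] [263 167]
smoother_iron 0.72 [0.727 0.395 0.101] [259 116]
smoother_iron 0.6 [0.226 0.305 0.1  ] [134 181]
2.1667 [0.62868021 0.15993408 0.11926524] [[-0.242  0.97   0.005]
 [ 0.97   0.242  0.   ]
 [-0.001  0.005 -1.   ]] [0.324542   0.00978542 0.56276824] 0.009654396624474872
```

Call:
{"name": "move_arm", "arguments": {
  "series": "0 -8 1 0 0 0; 0 -15 1 0 0 0; 0 -20 1 0 0 0; 0 -24 1 0 0 0; 0 -28 1 0 0 0; 0 -32 1 0 0 0; 0 -36 1 0 0 0; 0 -40 1 0 0 0"
}}

```text
time: 2.83
position: [0.5914, 0.1508, 0.1171]
tool_rot: [0.616, 0.788, 0.003, 0.003]
ft_force: [4.3, 2.3, 4.6]
grip_width: 0.0007
grip_force: 2.5
```

Call:
{"name": "move_arm", "arguments": {
  "series": "0 -4 0 0 0 0; 0 -8 0 0 0 0; 0 -12 0 0 0 0; 0 -16 0 0 0 0; 0 -20 0 0 0 0; 0 -24 0 0 0 0"
}}

```text
time: 3.33
position: [0.5632, 0.1443, 0.1151]
tool_rot: [0.616, 0.788, -0.001, -0.001]
ft_force: [1.2, -0.3, 1.9]
grip_width: 0.0006
grip_force: 1.3
```

```bash
python3 - <<'E'
from h import *
c=robot.camera('side'); save(c,'p1'); look(c,['smoother','smoother_horn','smoother_iron'])
cv2.imwrite('pics/p1c.png',cv2.resize(cv2.imread('pics/p1.png')[80:260,150:350],None,fx=2.5,fy=2.5))
E
```

```text
smoother 0.76 [ 0.182  0.283 -0.002] [130 217]
smoother 0.69 [0.553 0.193 0.01 ] [250 184]
smoother 0.57 [0.732 0.448 0.002] [252 133]
smoother_horn 0.91 [0.112 0.252 0.1  ] [101 207]
smoother_horn 0.83 [0.499 0.258 0.102] [224 157]
smoother_horn 0.74 [0.735 0.524 0.104] [241 101]
smoother_iron 0.77 [0.227 0.308 0.102] [134 180]
smoother_iron 0.62 [0.524 0.136 0.104] [252 173]
smoother_iron 0.59 [0.726 0.393 0.1  ] [259 117]
```

View pics/p1c.png

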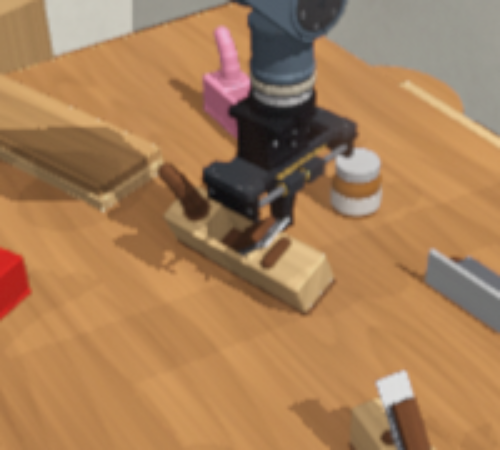

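The smoother at (245,245) is tilting straight, about 20 to 25 degrees, with no swing. I'll carry on past the balance point.

Call:
{"name": "move_arm", "arguments": {
  "series": "0 -4 0 0 0 0; 0 -8 0 0 0 0; 0 -12 0 0 0 0; 0 -16 0 0 0 0; 0 -16 0 0 0 0; 0 -16 0 0 0 0; 0 -16 0 0 0 0"
}}

```text
time: 4.12
position: [0.5491, 0.1406, 0.1154]
tool_rot: [0.616, 0.788, -0.0, -0.0]
ft_force: [0.7, -0.7, 0.9]
grip_width: 0.0005
grip_force: 0.0
```

```bash
python3 - <<'E'
from h import *
c=robot.camera('side'); look(c,['smoother','smoother_horn','smoother_iron'])
print(robot.get_obs()['position'])
E
```

```text
smoother 0.72 [ 0.182  0.286 -0.002] [130 217]
smoother 0.64 [0.733 0.444 0.   ] [253 134]
smoother 0.57 [0.543 0.188 0.024] [248 183]
smoother_horn 0.85 [0.736 0.528 0.1  ] [241 101]
smoother_horn 0.69 [0.444 0.243 0.081] [211 171]
smoother_horn 0.66 [0.11  0.253 0.099] [101 207]
smoother_horn 0.42 [0.472 0.121 0.079] [241 189]
smoother_iron 0.8 [0.226 0.305 0.103] [134 180]
smoother_iron 0.78 [0.472 0.123 0.08 ] [240 188]
smoother_iron 0.41 [0.741 0.224 0.003] [290 161]
[0.54947304 0.14068411 0.11550978]
```

Call:
{"name": "move_arm", "arguments": {
  "series": "0 15 -20 0 0 0; 0 20 -60 0 0 0; 0 20 -100 0 0 0; 0 20 -128 0 0 0; -36 8 -128 0 0 5; -72 -4 -128 0 0 10; -108 -16 -128 0 0 15; -144 -28 -128 0 0 20"
}}

```text
time: 4.98
position: [0.5567, -0.007, 0.244]
tool_rot: [0.744, 0.668, 0.0, 0.0]
ft_force: [0.6, 0.3, -0.3]
grip_width: 0.0003
grip_force: 0.0
```

```bash
python3 - <<'E'
from h import *
from scipy.spatial.transform import Rotation as R
for n in ('scene','side'):
    c=robot.camera(n); save(c,'q'+n); look(c,['smoother','smoother_horn','smoother_iron','scrub','scrub_horn','scrub_iron'])
cv2.imwrite('pics/qq.png',cv2.resize(cv2.imread('pics/qside.png'),None,fx=1.5,fy=1.5))
o=robot.get_obs(); p=o['position']; M=R.from_quat(o['tool_rot']).as_matrix()
print(p,M.round(3),(M.T@(np.array([.54,-.189,.117])-p)).round(3))
E
```

```text
smoother 0.94 [0.184 0.292 0.   ] [350 173]
smoother 0.84 [0.73  0.44  0.003] [358 353]
smoother 0.61 [0.525 0.184 0.034] [275 227]
smoother 0.61 [0.433 0.11  0.033] [263 197]
smoother 0.23 [ 0.474 -0.228 -0.004] [156 183]
smoother_horn 0.92 [0.113 0.253 0.098] [349 132]
smoother_horn 0.69 [0.732 0.521 0.099] [419 347]
smoother_iron 0.77 [0.231 0.307 0.1  ] [358 155]
smoother_iron 0.7 [0.726 0.399 0.101] [344 314]
smoother_iron 0.68 [0.436 0.11  0.033] [262 198]
scrub 0.76 [ 0.476 -0.227 -0.003] [156 183]
scrub_horn 0.76 [ 0.461 -0.306  0.103] [131 145]
scrub_iron 0.95 [ 0.48  -0.178  0.1  ] [162 160]
smoother 0.94 [0.181 0.286 0.002] [129 216]
smoother 0.6 [0.523 0.185 0.028] [244 184]
smoother 0.57 [0.727 0.445 0.002] [251 134]
smoother_horn 0.96 [0.735 0.522 0.099] [241 102]
smoother_horn 0.8 [0.405 0.239 0.03 ] [202 189]
smoother_horn 0.79 [0.111 0.252 0.1  ] [101 207]
smoother_iron 0.9 [0.727 0.397 0.102] [258 116]
smoother_iron 0.88 [0.229 0.308 0.103] [134 180]
smoother_iron 0.78 [0.436 0.113 0.027] [232 208]
scrub 0.8 [ 0.478 -0.228  0.   ] [320 286]
scrub_horn 0.69 [ 0.462 -0.305  0.099] [342 286]
scrub_iron 0.8 [ 0.482 -0.184  0.108] [313 246]
[ 0.55702864 -0.00516282  0.24350246] [[ 0.103  0.995 -0.   ]
 [ 0.995 -0.103  0.   ]
 [ 0.    -0.    -1.   ]] [-0.185  0.002  0.126]
```

View pics/qq.png

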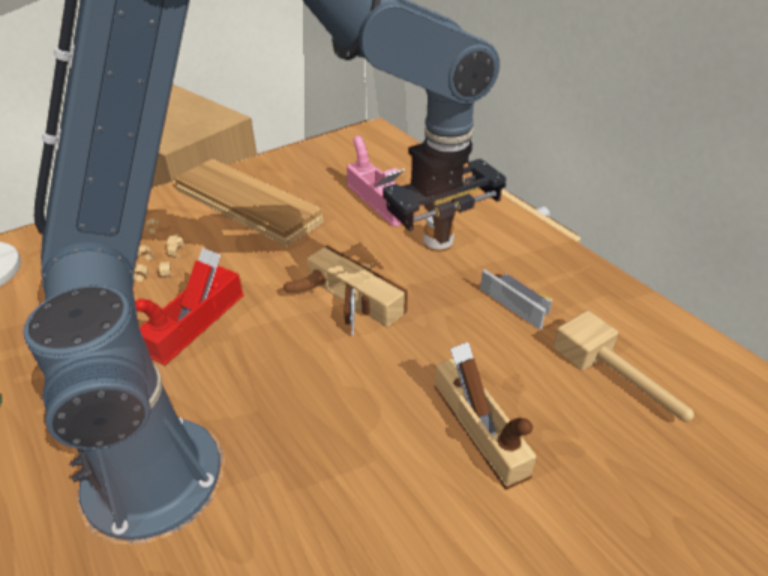

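The smoother at (355,285) now lies flat on its left side, dark sole facing the far edge. Next is the scrub.

Call:
{"name": "move_arm", "arguments": {
  "series": "-40 1 0 0 0 2; -80 2 0 0 0 4; -120 2 0 0 0 4; -160 2 0 0 0 4; -185 2 0 0 0 4; -185 2 41 0 0 4; -185 2 82 0 0 4; -185 2 122 0 0 4"
}}

```text
time: 6.35
position: [0.5402, -0.1912, 0.121]
tool_rot: [0.767, 0.642, 0.001, 0.001]
ft_force: [0.2, 0.2, -1.0]
grip_width: 0.0004
grip_force: 0.0
```

Call:
{"name": "move_arm", "arguments": {
  "series": "0 0 3 0 0 0; 0 -8 4 0 0 0; 0 -15 4 0 0 0; 0 -19 4 0 0 0; 0 -23 4 0 0 0; 0 -27 4 0 0 0; 0 -31 4 0 0 0; 0 -35 4 0 0 0"
}}

```text
time: 7.02
position: [0.5056, -0.1842, 0.1187]
tool_rot: [0.766, 0.643, 0.001, 0.001]
ft_force: [1.8, -0.4, 1.7]
grip_width: 0.0007
grip_force: 1.0
```

Call:
{"name": "move_arm", "arguments": {
  "series": "0 -4 0 0 0 0; 0 -8 0 0 0 0; 0 -12 0 0 0 0; 0 -16 0 0 0 0; 0 -20 0 0 0 0"
}}

```text
time: 7.43
position: [0.4851, -0.1804, 0.1176]
tool_rot: [0.766, 0.643, -0.0, -0.0]
ft_force: [1.7, -0.4, 2.5]
grip_width: 0.0006
grip_force: 0.9
```

```bash
python3 - <<'E'
from h import *
c=robot.camera('side'); save(c,'p2'); look(c,['scrub','scrub_horn','scrub_iron'])
cv2.imwrite('pics/p2c.png',cv2.resize(cv2.imread('pics/p2.png')[160:340,220:420],None,fx=2.5,fy=2.5))
E
```

```text
scrub 0.77 [ 0.478 -0.228  0.002] [320 285]
scrub_horn 0.88 [ 0.442 -0.298  0.103] [333 287]
```

View pics/p2c.png

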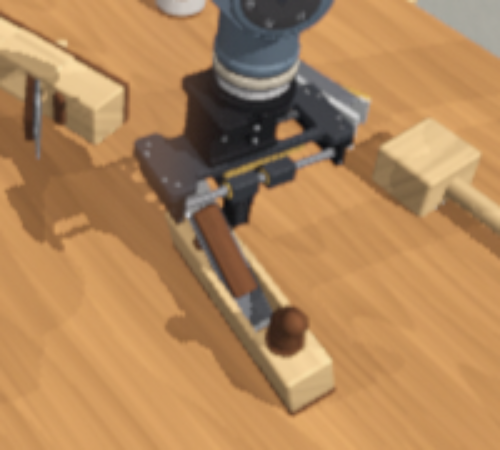

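The scrub at (255,310) is tilting about 10 to 12 degrees, cleanly and without swing. I'll continue.

Call:
{"name": "move_arm", "arguments": {
  "series": "0 -4 0 0 0 0; 0 -8 0 0 0 0; 0 -12 0 0 0 0; 0 -16 0 0 0 0; 0 -20 0 0 0 0; 0 -23 0 0 0 0; 0 -26 0 0 0 0; 0 -26 0 0 0 0"
}}

```text
time: 8.3
position: [0.4588, -0.1754, 0.1174]
tool_rot: [0.766, 0.643, -0.0, -0.001]
ft_force: [-0.6, -0.0, -0.3]
grip_width: 0.0004
grip_force: 0.0
```

```bash
python3 - <<'E'
from h import *
c=robot.camera('side'); c=robot.camera('side');look(c,['scrub','scrub_horn','scrub_iron'])
print(robot.get_obs()['position'])
E
```

```text
scrub 0.96 [ 0.467 -0.225  0.021] [317 282]
scrub_horn 0.69 [ 0.376 -0.288  0.082] [306 304]
scrub_iron 0.78 [ 0.394 -0.167  0.085] [279 264]
[ 0.4601388  -0.17607348  0.1175796 ]
```

It's falling on its own, so I'll retract.

Call:
{"name": "move_arm", "arguments": {
  "series": "0 15 -20 0 0 0; 0 20 -60 0 0 0; 0 20 -100 0 0 0; 0 40 -128 0 0 0; 0 80 -128 0 0 0; 0 100 -128 0 0 0; 0 100 -128 0 0 0; 0 100 -128 0 0 0"
}}

```text
time: 9.22
position: [0.5587, -0.1932, 0.2452]
tool_rot: [0.766, 0.643, -0.0, -0.0]
ft_force: [0.2, -0.5, 0.0]
grip_width: 0.0005
grip_force: 0.0
```

```bash
python3 - <<'E'
from h import *
c=robot.camera('side'); save(c,'f'); look(c,['smoother','smoother_horn','smoother_iron','scrub','scrub_horn','scrub_iron','block_plane','varnish_jar','mallet'])
cv2.imwrite('pics/ff.png',cv2.resize(cv2.imread('pics/f.png'),None,fx=1.5,fy=1.5))
E
```

```text
smoother 0.71 [0.728 0.448 0.   ] [251 134]
smoother 0.66 [ 0.184  0.286 -0.002] [130 216]
smoother 0.63 [0.524 0.188 0.029] [243 184]
smoother_horn 0.92 [0.404 0.24  0.03 ] [202 189]
smoother_horn 0.85 [0.114 0.255 0.098] [101 207]
smoother_horn 0.83 [0.733 0.524 0.102] [240 101]
smoother_iron 0.96 [0.436 0.113 0.029] [232 208]
smoother_iron 0.94 [0.229 0.307 0.104] [135 179]
smoother_iron 0.76 [0.725 0.395 0.1  ] [258 117]
scrub 0.93 [ 0.448 -0.224  0.024] [310 285]
scrub_horn 0.65 [ 0.336 -0.284  0.027] [289 326]
scrub_iron 0.58 [ 0.356 -0.161  0.027] [264 284]
block_plane 0.76 [ 0.74  -0.037 -0.003] [343 204]
varnish_jar 0.79 [0.742 0.224 0.002] [290 161]
mallet 0.61 [ 0.758 -0.232  0.001] [397 239]
```

View pics/ff.png

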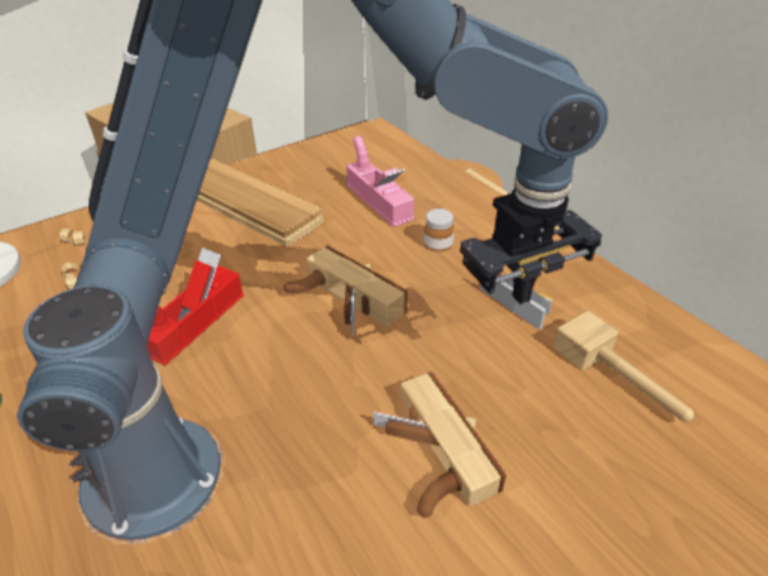

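Both planes lie flat with their dark soles facing the far edge: the smoother at (355,285) and the scrub at (450,435). The bystanders haven't moved.

```bash
python3 -c "
from rig import robot
print(robot.hand_in())"
```

```text
the job is handed in; nothing more can be done
None
```

I tipped both planes over towards the robot; they lie flat where they stood, soles to the far edge, nothing else was disturbed, and the job is handed in (about 9 s of the 51 s used).

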